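# Slide the loaded logger tray into the open bay of the docking reader

## Robot

A 6-joint arm with a two-finger parallel gripper is mounted at the origin on a cart in front of the work surface, level with it; the furniture and walls round the work are solid. World frame = base frame: x ahead of the robot, y to its left, z up, the work surface at z = 0. Lengths are in mm, angles in rad, forces in N, time in s.
With the tool pointing down it reaches from about 400 to 925 mm from the base axis. Payload 12.5 kg.
Tool frame: the origin (TCP) lies at the centre of the arm's flange, where the gripper is bolted on; the fingertips stand 190 mm ahead of it and the grasp point (between the pads) lies env.grip_point_offset ahead of it (env.grip_point_offset is the distance from the TCP to the grasp point, in mm); z points along the fingers, x is the direction in which the jaws open and shut, and the axes are right-handed (so a half turn about z gives the same grasp; the last joint's range is limited). The gripper opens to 95 mm and grips with 3 to 60 N. Pads are 20 mm wide; open, the fingers measure 119 mm over their backs; the gripper's body (75 mm by 180 mm) begins 59 mm behind the grasp point.
Start: joints at [-1.278, 0.491, 1.559, -0, 1.092, -0.106], TCP at [242.714, -575.947, 404.761] pointing down, gripper open.
Joint ranges: [-3.1, 3.1], [-0.84, 2.19], [0.05, 2.79], [-1.13, 4.28], [0.06, 2.93], [-2.69, 2.69]. Speed limits (rad/s): [2.22, 2.22, 2.79, 3.14, 3.14, 3.14].

## Interface

Orientations are given as [roll, pitch, yaw] about the fixed x, y, z axes, in that order (R = Rz(yaw) Ry(pitch) Rx(roll)).
In Python, from cell import state, read_camera, camera_model, job_done, env gives the robot as it stands.
- The arm moves only by the tool arm_command, never from a script. Its argument "steps" is a list of rows, each a list of 6 numbers: the shift along the tool's x, y, z in cm, then the turn, a rotation vector about the tool's x, y, z in degrees. In form: [[dx, dy, dz, rx, ry, rz], ...]. A call has 1 to 12 rows; each row is the pose to reach, as a shift and turn from the pose commanded when the call began, along the tool's axes at that moment; what a row does not reach only later rows make up. A row lasts 1/12 s, in which the tool goes at most 41.7 mm and 7.16 degrees, less where a joint would pass 70% of its speed; a pose out of reach is approached as far as the arm can. A call with a gripper value outside its range is refused whole. "jaw" is the finger opening in cm, from 0 to 9.51, set as the call begins (left out, the last holds). The fingers move at their own pace and stop on an object; the grip force is fixed at half the most. Time passes only in rows, so rows that repeat a pose let the fingers close. It gives the time, the measured TCP pose, the force and the opening at its end, in the units of the state.
- state(): the state, without advancing time (a new reading comes with each control period).
- read_camera(name): name is "side" or "top"; returns the picture (400x640x3 uint8, red, green, blue); there is no depth.
- camera_model(name): a dict with "K" (3x3 intrinsics, pixels), "k1" (the pictures are not rectified: a ray, as slopes to the right and down, at radius r is drawn at 1 + k1 r^2 times it, then the intrinsics apply), "xyz" and "rotation" of the camera in the world. Camera axes: x right, y up, looking along -z (the intrinsics and any distortion apply to the point x, -y, -z); pixel columns grow to the right and rows downward; lengths in mm; the calibration is good to about 2 mm. A picture is of the moment at which its call begins. camera_model takes no time and is no camera call.
- job_done(): hands the job in, once; it reports no verdict.
The state is a dict: "t": time; "joints": joint angles; "qvel": joint speeds; "tau": joint torques, N m; "eef_pos": TCP position; "tcp_rot": TCP orientation; "ft_force": force on the tool from outside, world axes, zero at the start; "moment": the same for the moment, N m; "opening": opening from 0.0 (shut) to 1.0 (fully open).
Only numpy, scipy, OpenCV 4.12 (cv2) and the standard library are available. Lean on these libraries where they do the work, as an engineer would, in place of code of your own. Each camera call takes 0.05 s, during which the arm holds its last target. There are 200 camera calls.

## Task

Take the loose tray with the two temperature loggers by its black grip and slide it into the open bay of the grey two-bay docking reader (the other bay is closed by a plate), fully home against the contact block at the back. Keep the loggers lying in the tray on the way, and let go.

Things in the scene. Friction and masses are not known exactly. Their poses are not given: they have to be found in the camera images.
- tray: loose aluminium tray to be loaded: pan 112 (x) x 124 (y) x 20 high, walls and floor 3 thick, flanges along the top of both sides (136 over them, 3 thick), black bar grip sticking out 60 from the middle of its -x end (24 wide in y, 12 to 38 above the underside). Origin: centre of the pan's underside; x points away from the grip, z up. 0.25 kg empty, on the bench.
- tray_grip (a point): on the tray's grip, 94 behind the tray's origin (38 out from the pan's end, 22 from the grip's free end), 27 above the underside; a good place to pinch its 24 mm width. Axes as the tray's.
- tray_back (a point): middle of the lower edge of the tray's leading (+x) end, the end that meets the contact block. Axes as the tray's.
- logger_0: temperature logger lying in the tray, pale flat case 86 (x) x 52 (y) x 22 high, 0.08 kg. Origin: centre of its underside, on the tray's floor (3 above the tray's origin).
- logger_1: the second temperature logger, beside the first one in the tray, same size and axes.
- reader: grey docking reader, fixed, 344 wide (y), 200 high. Origin: on the bench, mid-width, in the plane of the bay mouths; x points into the bays, y left. Bays at bench level centred at y = +82 and -82; the tray slides on the bench itself. A hood overhangs the mouths by 40 (to x = -40), from 130 to 200 above the bench: a tool pushing the grip home must lean back by 30 to 45 degrees.
- open_bay: the open bay (left or right one): 112 deep to the black contact block, 45 high. Pan runs between runners 132 apart (14 high), flanges between walls 144 apart and under lips 26 above the bench; the first 18 mm flare by 9 a side. Origin: on the bench in mid-bay, where the tray's origin comes when home; x points into the bay.
- bay_mouth (a point): middle of the open bay's mouth, on the bench, 56 before the bay's origin. Axes as the bay's.
- bay_stop (a point): middle of the contact block's front face, on the bench, 56 beyond the bay's origin; the tray's leading end comes to rest against it. Axes as the bay's.
- blank_plate: flat aluminium blanking plate, 156 wide, 46 high, 3 thick, screwed over the mouth of the other bay (fixed). Origin: on the bench in the middle of the bay that it closes, 60 behind its front face; axes as the reader's.
Mind the look-alikes: they are no part of the job. What is shaped like the logger_1 but green is not meant.

How it is judged:
By the outcome, as a careful person would: the job done as asked, in the order asked, and still so for the second after the job is handed in, with the robot touching nothing.
It also fails if it takes over 58 s, if anything falls off the work surface, if the arm or the gripper's body presses on something with over 40 N, if the wrist force passes 120 N, or if a joint passes its speed limit or range.

## Working session

There is one attempt and no reset: what is moved stays moved. The work goes in short steps, Python scripts to look and compute and a tool call to move; the robot and the scene stay as the last step left them, time stands still between calls to the robot, and variables do not carry over. Pictures are saved under pics/ and viewed, about 8 in all and at most 12, crops included, and the job is handed in when it is done.

Besides the shell and the picture viewer there is one more tool, called by a JSON object that holds its "api" and its "payload". arm_command: Moves the arm, as the interface text tells. Its arguments: {"type":"object","properties":{"steps":{"type":"array"},"jaw":{"type":"number"}},"required":["steps"]}

```bash
mkdir -p pics; ls
python3 - <<'E'
from cell import state, read_camera, camera_model, env
import cv2
print(env.grip_point_offset, state())
for n in("top","side"):
    print(n,camera_model(n)); cv2.imwrite(f"pics/{n}0.png",read_camera(n)[:,:,::-1])
E
```

```text
pics
171.3 {'t': 0.0, 'joints': array([-1.27758584e+00,  4.91547964e-01,  1.55947049e+00, -3.30688115e-05,
        1.09167859e+00, -1.05622285e-01]), 'qvel': array([-0.00211619,  0.00072894,  0.00012445,  0.00177421, -0.00040205,
       -0.00059751]), 'tau': array([ 6.72186070e-04, -6.12644434e+01, -2.58184505e+01,  6.93126116e-02,
        4.82182286e-02, -9.44367912e-05]), 'eef_pos': array([ 242.7085113 , -575.90544854,  404.16158675]), 'tcp_rot': array([-3.14150539e+00,  1.10132600e-03, -1.17194824e+00]), 'ft_force': array([ 0.0164614 , -0.34982286,  0.42342013]), 'moment': array([ 0.02743974, -0.05896788,  0.02743481]), 'opening': 0.9983557434842779}
top {'K': array([[484.55875812,   0.        , 321.0141097 ],
       [  0.        , 484.55875812, 187.06226172],
       [  0.        ,   0.        ,   1.        ]]), 'k1': -0.09112929693432588, 'xyz': array([-101.48432061,  387.76002885, 1106.90676447]), 'rotation': array([ 0.654389  , -0.00243487, -2.06767532])}
side {'K': array([[362.87835919,   0.        , 314.37001807],
       [  0.        , 362.87835919, 202.60001786],
       [  0.        ,   0.        ,   1.        ]]), 'k1': -0.007971469006153233, 'xyz': array([-260.83185014,  384.77455526,  501.79609203]), 'rotation': array([ 1.12774233,  0.02154338, -2.01562319])}
```

View pics/top0.png

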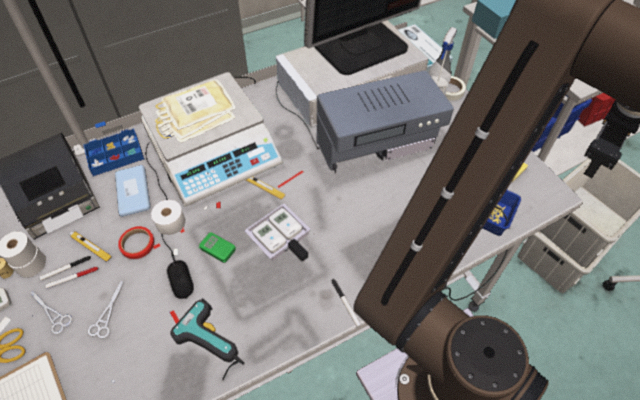

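View pics/side0.png

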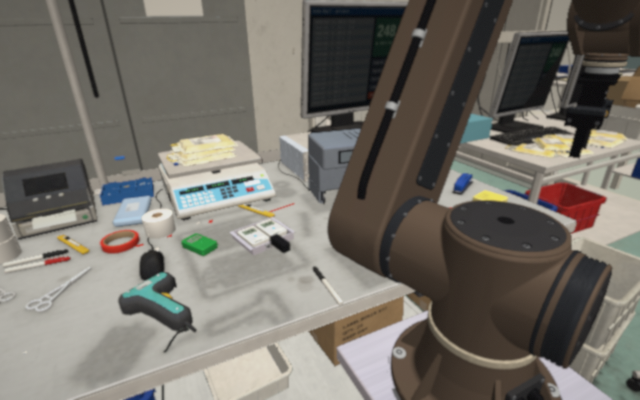

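Top view: the tray is at about (278,230) with its black grip at (299,249), and two pale loggers lie in it. The green case at (217,246) is the look-alike. The reader is the blue-grey box at (385,118), with its mouths facing the lower left. I'll crop both for the details.

```bash
cat > h.py <<'E'
import numpy as np, cv2
from scipy.spatial.transform import Rotation as R
from cell import state, read_camera, camera_model, env, job_done
def ray(n,px):
    c=camera_model(n); d=np.array([c['k1'],0,0,0,0.])
    p=cv2.undistortPoints(np.array(px,float).reshape(-1,1,2),c['K'],d)[:,0]
    v=np.c_[p[:,0],-p[:,1],-np.ones(len(p))]
    return np.array(c['xyz']), v@R.from_euler('xyz',c['rotation']).as_matrix().T
def onz(n,px,z):
    o,v=ray(n,px); return o+v*((z-o[2])/v[:,2])[:,None]
def proj(n,P):
    c=camera_model(n); q=(np.array(P,float).reshape(-1,3)-c['xyz'])@R.from_euler('xyz',c['rotation']).as_matrix()
    x=np.c_[q[:,0]/-q[:,2],-q[:,1]/-q[:,2]]; x=x*(1+c['k1']*(x**2).sum(1))[:,None]
    return x*c['K'][0,0]+c['K'][:2,2]
E
python3 - <<'E'
from h import *
im=cv2.imread("pics/top0.png")
a=cv2.resize(im[195:275,190:320],None,fx=6,fy=6,interpolation=cv2.INTER_CUBIC)
cv2.imwrite("pics/c1.png",a)
b=cv2.resize(im[60:180,305:465],None,fx=5,fy=5,interpolation=cv2.INTER_CUBIC)
cv2.imwrite("pics/c2.png",b)
E
```

```text
(no output)
```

View pics/c1.png

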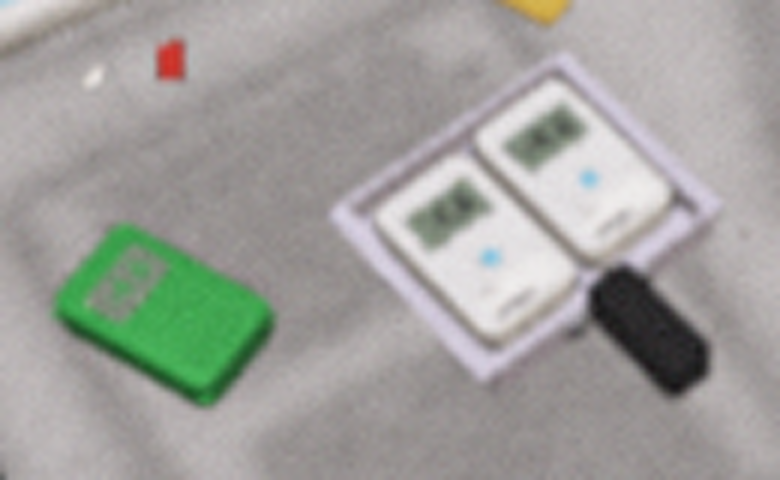

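View pics/c2.png

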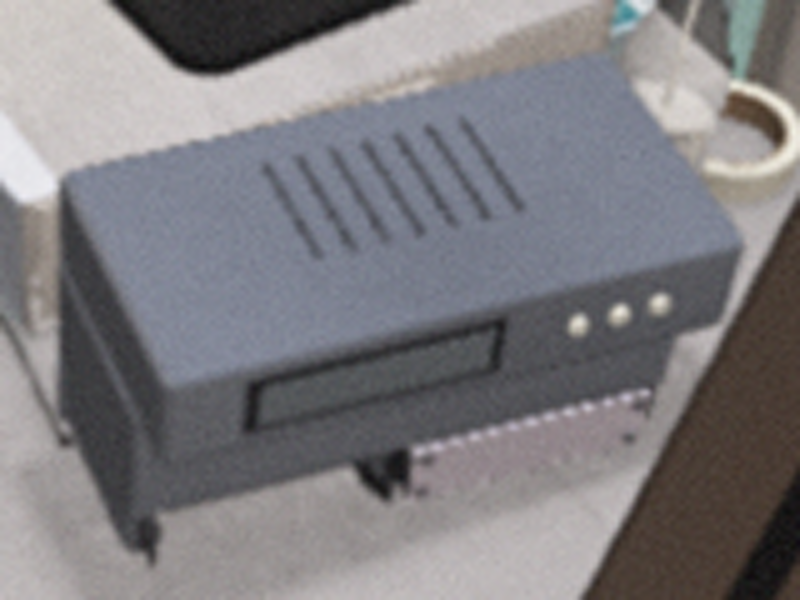

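Run:
```python
from h import *
np.set_printoptions(precision=1,suppress=True)
im=cv2.imread("pics/top0.png")
t=np.array([[335,215],[562,55],[718,208],[485,378]])/6+[190,195]-.4
P=onz('top',t,20); print(P, P.mean(0))
x=(P[0]+P[1]-P[2]-P[3]); y=P[0]+P[3]-P[1]-P[2]
print('tray x len,yaw',np.linalg.norm(x)/2,np.degrees(np.arctan2(x[1],x[0])),'y',np.linalg.norm(y)/2,np.degrees(np.arctan2(-y[0],y[1])))
g=np.array([[625,268],[700,385]])/6+[190,195]
# grip mask centroid
hsv=cv2.cvtColor(im,cv2.COLOR_BGR2HSV)
m=(hsv[235:265,285:312,2]<70); ys,xs=np.nonzero(m); c=[xs.mean()+285,ys.mean()+235]; print('grip c',c,onz('top',[c],32))
r=np.array([[165,388],[742,242],[607,52],[65,178]])/5+[305,60]-.4
Q=onz('top',r,200);print(Q)
e=Q[0]-Q[1]; print('front len',np.linalg.norm(e), 'yaw',np.degrees(np.arctan2(-e[0],e[1])))
e=Q[3]-Q[2]; print('back len',np.linalg.norm(e), 'yaw',np.degrees(np.arctan2(-e[0],e[1])))
e=Q[3]-Q[0]; f=Q[2]-Q[1]; print(np.linalg.norm(e),np.degrees(np.arctan2(e[1],e[0])),np.degrees(np.arctan2(f[1],f[0])))
# plate: top edge z=46 bottom z=0, front x=+? 
p=np.array([[412,455],[652,395]])/5+[305,60]-.4; print('plate top',onz('top',p,46))
p=np.array([[412,497]])/5+[305,60]-.4; print('plate botL',onz('top',p,0))
p=np.array([[150,545]])/5+[305,60]-.4; print('left foot',onz('top',p,0))
```

```text
[[598.  233.4  20. ]
 [628.7 107.1  20. ]
 [521.1  82.6  20. ]
 [492.3 209.5  20. ]] [560.  158.2  20. ]
tray x len,yaw 109.40348435979499 12.803867697636466 y 129.9943729358561 13.207145851127567
grip c [np.float64(297.8663594470046), np.float64(249.85714285714286)] [[473.  140.3  32. ]]
[[ 630.5  -60.1  200. ]
 [ 577.  -392.3  200. ]
 [ 743.2 -423.1  200. ]
 [ 795.6  -90.4  200. ]]
front len 336.4972492592734 yaw -9.154555957514967
back len 336.76460250667145 yaw -8.947757025948107
167.8306941968944 -10.42209772998833 -10.50283186634991
plate top [[ 639.3 -237.3   46. ]
 [ 611.4 -392.1   46. ]]
plate botL [[ 642.9 -245.7    0. ]]
left foot [[685.3 -87.8   0. ]]
```

```bash
cat >> h.py <<'E'
def target(g,yaw,lean):
    a,b=np.radians([yaw,lean]); u=np.array([np.cos(a),np.sin(a),0]); n=np.array([-u[1],u[0],0])
    z=np.sin(b)*u-np.array([0,0,np.cos(b)]); x=-n
    return np.array(g,float)-env.grip_point_offset*z, np.c_[x,np.cross(z,x),z]
def rel(cur,tgt):
    d=cur[1].T@(tgt[0]-cur[0])/10; w=np.degrees(R.from_matrix(cur[1].T@tgt[1]).as_rotvec())
    print(np.round(d,2),np.round(w,1)); 
def now():
    s=state(); return s['eef_pos'],R.from_euler('xyz',s['tcp_rot']).as_matrix()
def gp():
    p,M=now(); return p+env.grip_point_offset*M[:,2]
E
python3 - <<'E'
from h import *
c=now(); A=(np.array([430,-200,404.]),c[1]); B=target([455,134,170],13,35)
rel(c,A);rel(A,B);print(B[0])
E
```

```text
[-27.37 -31.86   0.05] [0. 0. 0.]
[-31.48  -5.59   9.4 ] [34.9  3.1  9.5]
[359.26459097 111.89773929 310.32074519]
```

{"api": "arm_command", "payload": {"steps": [[-27.4,-31.9,0,0,0,0],[-27.4,-31.9,0,0,0,0],[-27.4,-31.9,0,0,0,0],[-27.4,-31.9,0,0,0,0],[-27.4,-31.9,0,0,0,0],[-27.4,-31.9,0,0,0,0],[-27.4,-31.9,0,0,0,0],[-27.4,-31.9,0,0,0,0],[-27.4,-31.9,0,0,0,0],[-27.4,-31.9,0,0,0,0],[-27.4,-31.9,0,0,0,0],[-27.4,-31.9,0,0,0,0]], "jaw": 9.5}}

```text
t: 1.1
eef_pos: [431.0, -197.7, 404.7]
tcp_rot: [3.142, 0.0, -1.168]
ft_force: [0.3, -0.6, -0.6]
opening: 0.996
```

{"api": "arm_command", "payload": {"steps": [[-31.5,-5.6,9.4,35,3,9.5],[-31.5,-5.6,9.4,35,3,9.5],[-31.5,-5.6,9.4,35,3,9.5],[-31.5,-5.6,9.4,35,3,9.5],[-31.5,-5.6,9.4,35,3,9.5],[-31.5,-5.6,9.4,35,3,9.5],[-31.5,-5.6,9.4,35,3,9.5],[-31.5,-5.6,9.4,35,3,9.5],[-31.5,-5.6,9.4,35,3,9.5],[-31.5,-5.6,9.4,35,3,9.5],[-31.5,-5.6,9.4,35,3,9.5],[-31.5,-5.6,9.4,35,3,9.5]]}}

```text
t: 2.1
eef_pos: [371.7, 79.5, 321.7]
tcp_rot: [-2.516, 0.001, -1.342]
ft_force: [0.7, -2.0, -0.4]
opening: 1.001
```

Run:
```python
from h import *
np.set_printoptions(precision=3,suppress=True)
s=state();print(s['t'],s['joints'],s['eef_pos'],gp())
rel(now(),target([455,134,170],13,35)); rel(now(),target([468,137,27],13,35))
cv2.imwrite("pics/t1.png",cv2.resize(read_camera("top")[50:330,200:560,::-1],None,fx=2.1,fy=2.1,interpolation=cv2.INTER_CUBIC))
```

```text
2.1 [ 0.008  0.263  2.342  2.106  0.151 -0.719] [371.657  79.514 321.667] [469.281 102.472 182.792]
[-3.43  1.05  0.65] [-0.8  0.1  0.1]
[-3.41  8.34 13.02] [-0.8  0.1  0.1]
```

View pics/t1.png

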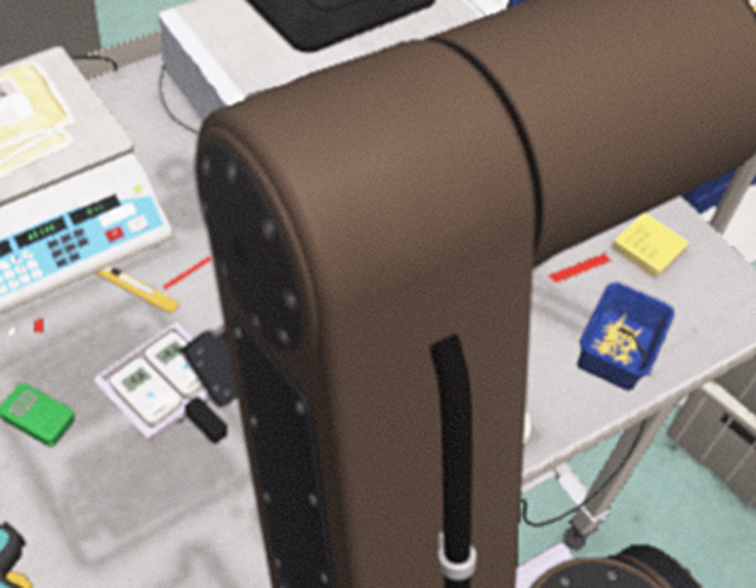

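The arm hides part of the view, but the tray is still at crop (155,380) with its grip at (207,420), as I measured. The pose with a lean so close to the base is near a wrist singularity. I'll grasp vertically, insert about half way, then regrasp with a lean.

Run:
```python
from h import *
rel(now(),target([468,137,110],13,0))
```

```text
[-3.33 -6.33  9.52] [-35.8   0.2  -0.1]
```

{"api": "arm_command", "payload": {"steps": [[0,-6.3,0,-10,0,0],[-1,-6.3,2,-15,0,0],[-2,-6.3,4,-20,0,0],[-3,-6.3,6,-25,0,0],[-3.3,-6.3,8,-30,0,0],[-3.3,-6.3,9.5,-35.8,0,0],[-3.3,-6.3,9.5,-35.8,0,0],[-3.3,-6.3,9.5,-35.8,0,0],[-3.3,-6.3,9.5,-35.8,0,0],[-3.3,-6.3,9.5,-35.8,0,0],[-3.3,-6.3,9.5,-35.8,0,0],[-3.3,-6.3,9.5,-35.8,0,0]]}}

```text
t: 3.15
eef_pos: [469.8, 134.8, 281.2]
tcp_rot: [-3.065, 0.016, -1.337]
ft_force: [-1.3, 1.0, -0.3]
opening: 1.0
```

Run:
```python
from h import *
np.set_printoptions(precision=3,suppress=True)
s=state();print(s['t'],s['joints'],s['eef_pos'],gp())
rel(now(),target([468,137,110],13,0)); rel(now(),target([468,137,27],13,0))
cv2.imwrite("pics/t2.png",cv2.resize(read_camera("top")[180:290,200:350,::-1],None,fx=5,fy=5,interpolation=cv2.INTER_CUBIC))
```

```text
3.15 [0.14  0.474 2.03  0.043 0.563 1.442] [469.796 134.806 281.193] [481.888 140.497 110.415]
[-0.26  0.12 -0.02] [-4.4  0.9  0.4]
[-0.12  0.76  8.26] [-4.4  0.9  0.4]
```

View pics/t2.png

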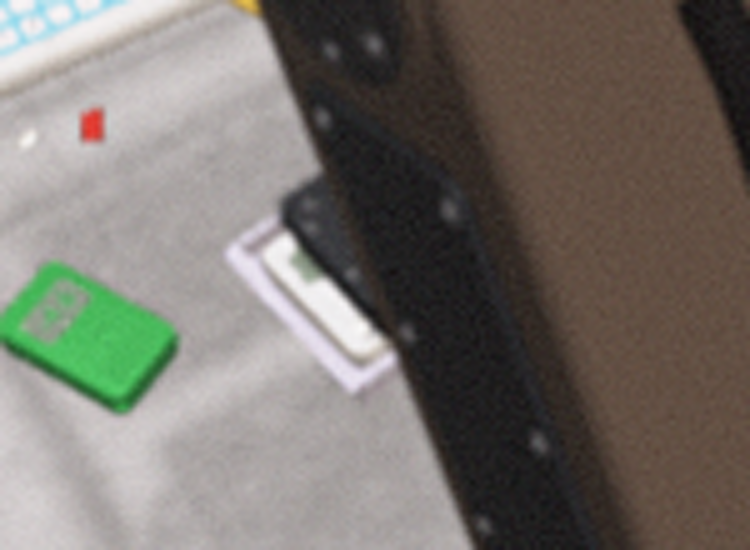

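The arm covers the grip here. The tray's left flange, crop (240,245) to (360,385), hasn't moved. Descending to the grip.

{"api": "arm_command", "payload": {"steps": [[-0.2,0.4,1,-4.4,0.9,0.4],[-0.1,0.5,3,-4.4,0.9,0.4],[-0.1,0.6,5,-4.4,0.9,0.4],[-0.1,0.7,6.5,-4.4,0.9,0.4],[-0.1,0.76,7.6,-4.4,0.9,0.4],[-0.1,0.76,8.2,-4.4,0.9,0.4],[-0.1,0.76,8.2,-4.4,0.9,0.4],[-0.1,0.76,8.2,-4.4,0.9,0.4]]}}

```text
t: 3.87
eef_pos: [466.7, 138.3, 200.0]
tcp_rot: [-3.136, 0.007, -1.342]
ft_force: [-0.2, 0.1, 0.1]
opening: 0.999
```

Run:
```python
from h import *
np.set_printoptions(precision=3,suppress=True)
s=state();print(s['t'],s['joints'],s['ft_force'],gp())
rel(now(),target([468,137,27],13,0))
cv2.imwrite("pics/s2.png",cv2.resize(read_camera("side")[180:290,200:350,::-1],None,fx=5,fy=5,interpolation=cv2.INTER_CUBIC))
```

```text
3.8667 [0.151 0.628 2.071 0.018 0.438 1.476] [-0.187  0.059  0.125] [467.376 139.739  28.687]
[ 0.16 -0.09  0.17] [-0.3  0.4  0.1]
```

View pics/s2.png

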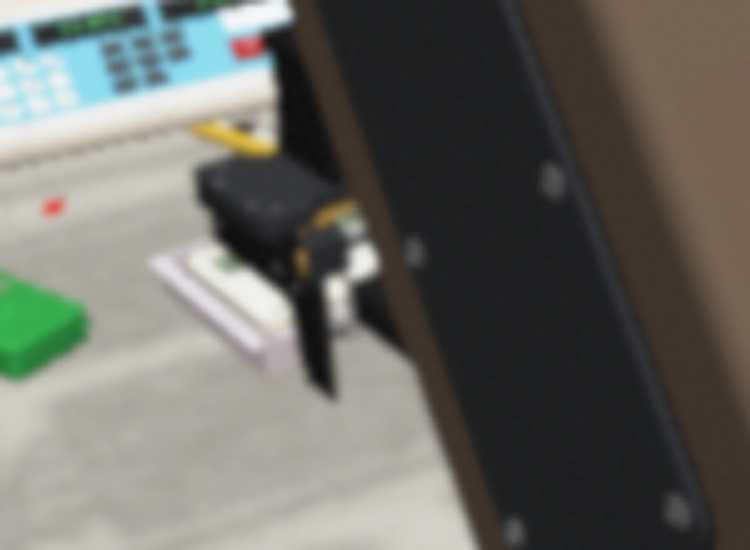

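Run:
```python
from h import *
np.set_printoptions(precision=0,suppress=True)
p,M=now()
for n,o,k in(("side",(200,180),5),):
  for a,b in((37.5,90),(90,37.5)):
    for z in(112.3,20):
      P=[p+M@np.array([sx*a,sy*b,z]) for sx,sy in((1,1),(1,-1),(-1,-1),(-1,1))]
      print(a,b,z,((proj(n,P)-o)*k).tolist())
  print('tips',(proj(n,[p+M@np.array([s*60,0,190]) for s in(1,-1)])-o)*k)
```

```text
37.5 90 112.3 [[577.5730360648279, 262.1373151410414], [362.77234142030323, 129.54000554038984], [236.37962877304602, 171.57970060112177], [442.0234963729831, 318.1443946104869]]
37.5 90 20 [[575.2853943146008, 76.9296866338928], [351.50182900851377, -35.49349621562982], [218.82269102009872, 0.525380108074387], [432.37147408933083, 125.47632713352158]]
90 37.5 112.3 [[593.9582039945503, 186.3793682370006], [502.78348926886196, 134.93699798774543], [192.1725947486516, 244.43151956902497], [274.0035773901005, 309.7948124443441]]
90 37.5 20 [[592.6106788647013, 12.134985328818004], [497.5301927893662, -31.308897441950165], [170.96666047309938, 62.80511870696898], [255.58662500524107, 118.73171830296897]]
tips [[504. 311.]
 [302. 396.]]
```

{"api": "arm_command", "payload": {"steps": [[0.1,-0.1,0.1,-0.3,0.4,0],[0.1,-0.1,0.1,-0.3,0.4,0],[0.1,-0.1,0.1,-0.3,0.4,0],[0.1,-0.1,0.1,-0.3,0.4,0],[0.1,-0.1,0.1,-0.3,0.4,0],[0.1,-0.1,0.1,-0.3,0.4,0],[0.1,-0.1,0.1,-0.3,0.4,0],[0.1,-0.1,0.1,-0.3,0.4,0],[0.1,-0.1,0.1,-0.3,0.4,0],[0.1,-0.1,0.1,-0.3,0.4,0]], "jaw": 1.5}}

```text
t: 4.75
eef_pos: [467.6, 138.3, 198.7]
tcp_rot: [3.141, 0.0, -1.341]
ft_force: [0.3, -0.2, 0.5]
opening: 0.359
```

{"api": "arm_command", "payload": {"steps": [[0,0,0,0,0,0],[0,0,0,0,0,0],[0,0,0,0,0,0],[0,0,0,0,0,0],[0,0,0,0,0,0],[0,0,0,0,0,0]]}}

```text
t: 5.25
eef_pos: [467.6, 138.3, 198.7]
tcp_rot: [3.141, 0.0, -1.341]
ft_force: [-0.3, -1.0, 0.1]
opening: 0.252
```

Run:
```python
from h import *
np.set_printoptions(precision=3,suppress=True)
s=state();print(s['t'],s['opening']*95.1,s['ft_force'],gp())
g=gp()[:2]
yaw=-9.5;u=np.array([np.cos(np.radians(yaw)),np.sin(np.radians(yaw))])
bo=np.array([711.6,-161.8])
z=28
W=[target([*(bo-u*(94+56+56+30)),z],yaw,0), target([*(bo-u*(94+56)),z],yaw,0)]
print(W[0][0],W[1][0]); rel(now(),W[0]); rel(W[0],W[1])
```

```text
5.25 23.928485556907194 [-0.267 -0.999  0.07 ] [467.482 138.319  27.441]
[ 478.837 -122.849  199.3  ] [ 563.657 -137.043  199.3  ]
[25.68  4.85 -0.06] [ 0.   0.  22.7]
[-0.  -8.6  0. ] [0. 0. 0.]
```

Run:
```python
from h import *
print(onz('top',[[333,281],[357,323]],5))
```

```text
[[365.60168287  97.30148835   5.        ]
 [242.17352388 101.16573407   5.        ]]
```

{"api": "arm_command", "payload": {"steps": [[0.6,0.1,0,0,0,0.6],[1.6,0.3,0,0,0,1.5],[2.7,0.5,0,0,0,2.4],[3.8,0.7,0,0,0,3.4],[4.9,0.9,0,0,0,4.4],[6.0,1.1,0,0,0,5.4],[7.2,1.3,0,0,0,6.4],[8.4,1.6,0,0,0,7.4],[9.6,1.8,0,0,0,8.4],[10.8,2.0,0,0,0,9.5],[11.8,2.2,0,0,0,10.5],[12.6,2.4,0,0,0,11.3]]}}

```text
t: 6.25
eef_pos: [472.9, 8.7, 198.7]
tcp_rot: [3.141, 0.0, -1.541]
ft_force: [0.3, 3.0, 0.1]
opening: 0.253
```

Run:
```python
from h import *
s=state();print(s['t'],s['opening']*95.1,s['ft_force'],gp())
yaw=-9.5;u=np.array([np.cos(np.radians(yaw)),np.sin(np.radians(yaw))])
bo=np.array([711.6,-161.8])
rel(now(),target([*(bo-u*(94+56+56+30)),28],yaw,0))
cv2.imwrite("pics/t3.png",cv2.resize(read_camera("top")[60:280,200:460,::-1],None,fx=2.7,fy=2.7,interpolation=cv2.INTER_CUBIC))
```

```text
6.25 24.06776931776194 [0.32851082 2.96927537 0.14726669] [472.85233777   8.74639138  27.44501351]
[13.17 -0.2  -0.06] [ 0.   0.  11.2]
```

Dragging works: 3 N of friction and the grip is holding.

{"api": "arm_command", "payload": {"steps": [[1.0,0,0,0,0,1.0],[2.2,0,0,0,0,2.0],[3.4,0,0,0,0,3.0],[4.6,-0.1,0,0,0,4.0],[5.8,-0.1,0,0,0,5.0],[7.0,-0.1,0,0,0,6.0],[8.2,-0.1,0,0,0,7.0],[9.4,-0.1,0,0,0,8.1],[10.6,-0.2,0,0,0,9.2],[11.8,-0.2,0,0,0,10.2],[12.7,-0.2,0,0,0,11.2],[13.1,-0.2,0,0,0,11.2]]}}

```text
t: 7.3
eef_pos: [479.2, -122.1, 198.7]
tcp_rot: [3.141, 0.0, -1.736]
ft_force: [0.1, 4.8, 4.8]
opening: 0.252
```

Run:
```python
from h import *
s=state();print(s['t'],s['opening']*95.1,s['ft_force'],gp())
yaw=-9.5;u=np.array([np.cos(np.radians(yaw)),np.sin(np.radians(yaw))])
bo=np.array([711.6,-161.8])
rel(now(),target([*(bo-u*(94+56+56+30)),28],yaw,0))
cv2.imwrite("pics/t3.png",cv2.resize(read_camera("top")[60:280,250:510,::-1],None,fx=2.7,fy=2.7,interpolation=cv2.INTER_CUBIC))
cv2.imwrite("pics/s3.png",read_camera("side")[:,:,::-1])
```

```text
7.3 24.009404392663548 [0.06127058 4.78355796 4.79634589] [ 479.1704529  -122.06214378   27.3988909 ]
[ 0.08  0.03 -0.06] [0. 0. 0.]
```

View pics/t3.png

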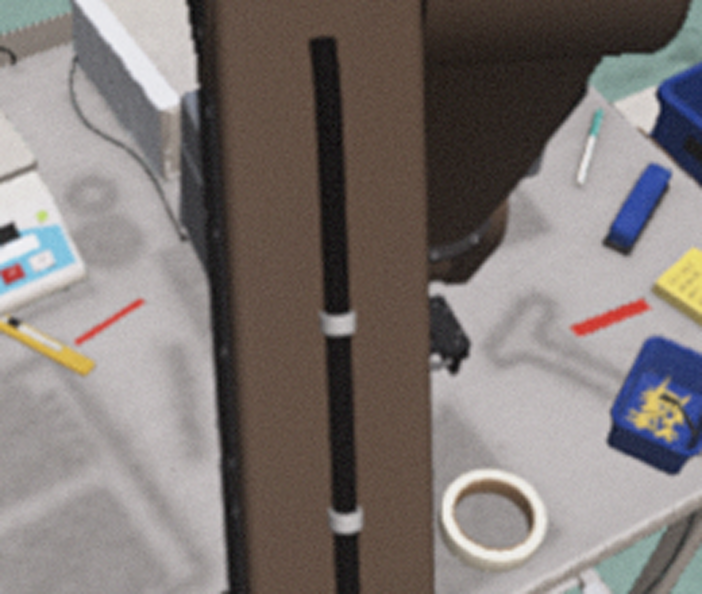

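The arm hides the tray and bay, so I'll go in by force feel. The flare forgives about 12 mm.

{"api": "arm_command", "payload": {"steps": [[0.1,-0.4,0,0,0,0],[0.1,-0.9,0,0,0,0],[0.1,-1.4,0,0,0,0],[0.1,-1.9,0,0,0,0],[0.1,-2.4,0,0,0,0],[0.1,-2.9,0,0,0,0],[0.1,-3.4,0,0,0,0],[0.1,-3.8,0,0,0,0],[0.1,-4.0,0,0,0,0],[0.1,-4.0,0,0,0,0]]}}

```text
t: 8.23
eef_pos: [518.4, -127.6, 198.7]
tcp_rot: [3.139, 0.0, -1.733]
ft_force: [-3.0, 1.4, 7.7]
opening: 0.252
```

{"api": "arm_command", "payload": {"steps": [[0,-0.3,0,0,0,0],[0,-0.6,0,0,0,0],[0,-0.9,0,0,0,0],[0,-1.2,0,0,0,0],[0,-1.5,0,0,0,0],[0,-1.5,0,0,0,0]]}}

```text
t: 8.73
eef_pos: [530.2, -129.7, 197.7]
tcp_rot: [3.128, 0.002, -1.732]
ft_force: [-24.5, -3.1, 12.6]
opening: 0.256
```

Run:
```python
from h import *
s=state();print(s['t'],s['opening']*95.1,s['ft_force'],s['moment'],gp(),s['joints'])
yaw=-9.5;u=np.array([np.cos(np.radians(yaw)),np.sin(np.radians(yaw))])
bo=np.array([711.6,-161.8])
rel(now(),target([*(bo-u*(94+56)),28],yaw,0))
```

```text
8.7333 24.387589882133184 [-24.53775776  -3.08536125  12.63819773] [-0.42312475  4.04115461  0.15921131] [ 527.9423255  -129.07604306   26.45797454] [-0.36079967  0.67769804  1.92189522 -0.00217123  0.55582513  1.37318802]
[ 0.18 -3.41 -0.2 ] [0.8 0.1 0.3]
```

Resistance came at about 19 mm depth, the end of the flare. It suggests a lateral offset with contact on the left. I'll back off a little and look with the side camera.

{"api": "arm_command", "payload": {"steps": [[0,0.3,-0.05,0,0,0],[0,0.6,-0.05,0,0,0],[0,0.9,-0.05,0,0,0],[0,0.9,-0.05,0,0,0]]}}

```text
t: 9.07
eef_pos: [524.1, -128.8, 198.8]
tcp_rot: [3.14, 0.0, -1.733]
ft_force: [0.7, -0.4, -4.0]
opening: 0.251
```

Run:
```python
from h import *
s=state();print(s['t'],s['ft_force'],s['moment'],gp(),s['tcp_rot'])
im=read_camera("side")[:,:,::-1]; cv2.imwrite("pics/s4f.png",im)
cv2.imwrite("pics/s4.png",cv2.resize(im[110:260,230:430],None,fx=4,fy=4,interpolation=cv2.INTER_CUBIC))
print(proj("side",[[656,-152,0],[528,-129,27]]))
```

```text
9.0667 [ 0.69169982 -0.3748067  -4.0379041 ] [ 0.0986962   0.36524654 -0.00611282] [ 523.78313663 -128.70189609   27.47245193] [ 3.13992758e+00  4.23666077e-04 -1.73343101e+00]
[[345.61911819 201.87857525]
 [361.06523342 211.76057251]]
```

View pics/s4.png

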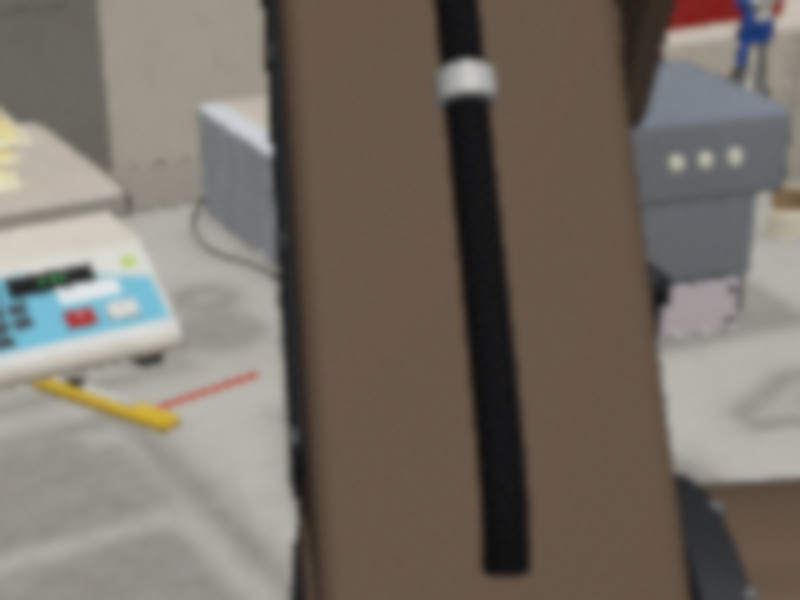

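The arm hides the bay mouth here too. In reader axes the wrist load (-24 N axial, -7 N lateral, Mz) puts the contact at about 52 mm to the left, which is the left corner. The pose readout also shows the tray 1.7 mm left of nominal. I'll shift 4 mm right and retry gently.

{"api": "arm_command", "payload": {"steps": [[0.2,0.4,0,0,0,0],[0.4,0.4,0,0,0,0],[0.4,0,0,0,0,0],[0.4,-0.4,0,0,0,0],[0.4,-0.7,0,0,0,0],[0.4,-1.0,0,0,0,0],[0.4,-1.3,0,0,0,0],[0.4,-1.6,0,0,0,0],[0.4,-1.6,0,0,0,0]]}}

```text
t: 9.87
eef_pos: [540.1, -135.8, 199.1]
tcp_rot: [3.142, 0.0, -1.734]
ft_force: [0.1, -0.3, -4.0]
opening: 0.248
```

```bash
cat >> h.py <<'E'
def rep():
    s=state(); a=np.radians(-9.5); u=np.array([np.cos(a),np.sin(a)]); n=np.array([-u[1],u[0]])
    g=gp(); d=g[:2]-[711.6,-161.8]; F=s['ft_force']; p=s['eef_pos']
    fu,fn=F[:2]@u,F[:2]@n
    print('t %.2f op %.1f depth %.1f lat %.1f z %.1f  Fu %.1f Fn %.1f Fz %.1f M %s yaw %.2f roll %.2f'%(s['t'],s['opening']*95.1,d@u+94,d@n,g[2],fu,fn,F[2],np.round(s['moment'],2),np.degrees(s['tcp_rot'][2])+90,np.degrees(s['tcp_rot'][0])))
E
python3 -c "from h import *; rep()"
```

```text
t 9.87 op 23.6 depth -79.4 lat -2.6 z 27.8  Fu 0.1 Fn -0.3 Fz -4.0 M [ 0.11  0.36 -0.03] yaw -9.33 roll 180.00
```

The shift worked: the leading end is about 33 mm in with no resistance. I'll go on to the hood limit for the vertical tool.

{"api": "arm_command", "payload": {"steps": [[0,-0.3,0.05,0,0,0],[0,-0.7,0.05,0,0,0],[0,-1.1,0.05,0,0,0],[0,-1.5,0.05,0,0,0],[0,-1.9,0.05,0,0,0],[0,-2.2,0.05,0,0,0],[0,-2.4,0.05,0,0,0],[0,-2.4,0.05,0,0,0]]}}

```text
t: 10.53
eef_pos: [563.6, -139.7, 198.6]
tcp_rot: [3.141, 0.0, -1.734]
ft_force: [-0.2, 0.1, -4.2]
opening: 0.253
```

```bash
python3 -c "
from h import *
rep(); g=gp()
a=np.radians(-9.33)
# after opening: pivot to lean about grasp pt
rel(now(),target(g,-9.4,36)); rel(now(),target(g,-9.4,18)); print(state()['joints'])"
```

```text
t 10.53 op 24.1 depth -55.7 lat -2.6 z 27.3  Fu -0.2 Fn 0.1 Fz -4.2 M [ 0.09  0.38 -0.01] yaw -9.33 roll 179.98
[-1.000e-02  1.007e+01  3.280e+00] [36.   0.   0.1]
[-0.01  5.3   0.84] [18.   0.   0.1]
[-3.56671482e-01  7.04695640e-01  1.83609053e+00  1.51036054e-04
  6.01241793e-01  1.37692485e+00]
```

Half way in, with weight only on the wrist. Now I'll release, back off and lean 36°.

{"api": "arm_command", "payload": {"steps": [[0,0,0.03,0,0,0],[0,0,0.03,0,0,0],[0,0,0.03,0,0,0],[0,0,0.03,0,0,0],[0,0,0.03,0,0,0],[0,0,0.03,0,0,0],[0,3,0.0,0,0,0],[0,6,0,0,0,0],[0,9,-2,0,0,0],[0,9,-5,0,0,0],[0,9,-8,0,0,0],[0,9,-8,0,0,0]], "jaw": 7}}

```text
t: 11.53
eef_pos: [474.9, -125.2, 283.1]
tcp_rot: [-3.136, -0.001, -1.734]
ft_force: [0.1, -0.5, 0.6]
opening: 0.739
```

```bash
python3 -c "
from h import *
rep(); G=[563.9,-139.8,27]
import numpy as np
T=target(G,-9.4,36); H=(T[0]-90*T[1][:,2],T[1]); print(H[0])
rel(now(),H)"
```

```text
t 11.53 op 70.3 depth -144.5 lat -3.2 z 111.8  Fu 0.2 Fn -0.5 Fz 0.6 M [0.01 0.   0.01] yaw -9.35 roll -179.65
[ 412.37407227 -114.71504533  238.39614063]
[-0.03  6.37  4.43] [35.7 -0.1  0.1]
```

{"api": "arm_command", "payload": {"steps": [[0,3,0,7,0,0],[0,5,0,14,0,0],[0,6.4,1,21,0,0],[0,6.4,2,28,0,0],[0,6.4,3,35.7,0,0],[0,6.4,3,35.7,0,0],[0,6.4,3,35.7,0,0],[0,6.4,3,35.7,0,0],[0,6.4,3,35.7,0,0],[0,6.4,3,35.7,0,0],[0,6.4,3,35.7,0,0],[0,6.4,3,35.7,0,0]]}}

```text
t: 12.53
eef_pos: [414.1, -110.8, 251.8]
tcp_rot: [-2.603, 0.067, -1.698]
ft_force: [0.2, 0.1, -0.7]
opening: 0.734
```

```bash
python3 -c "
from h import *
rep(); G=[563.9,-139.8,27]
T=target(G,-9.4,36); H=(T[0]-90*T[1][:,2],T[1])
rel(now(),H); rel(now(),T); print(state()['joints'],state()['eef_pos'])"
```

```text
t 12.53 op 69.8 depth -120.4 lat 14.5 z 105.0  Fu 0.2 Fn 0.1 Fz -0.7 M [0.04 0.24 0.02] yaw -7.29 roll -149.16
[0.5  0.78 1.06] [ 5.2  4.4 -0.4]
[ 1.19 -0.04  9.99] [ 5.2  4.4 -0.4]
[-0.45867658  0.47375178  2.28246114  2.03091673  0.24985651 -0.72853649] [ 414.125139   -110.79554114  251.77298855]
```

{"api": "arm_command", "payload": {"steps": [[0.5,0.8,1,5.2,4.4,-0.4],[0.5,0.8,1,5.2,4.4,-0.4],[0.5,0.8,1,5.2,4.4,-0.4],[0.5,0.8,1,5.2,4.4,-0.4],[0.5,0.8,1,5.2,4.4,-0.4],[0.5,0.8,1,5.2,4.4,-0.4],[0.5,0.8,1,5.2,4.4,-0.4],[0.5,0.8,1,5.2,4.4,-0.4]]}}

```text
t: 13.2
eef_pos: [412.1, -114.5, 239.3]
tcp_rot: [-2.514, 0.001, -1.733]
ft_force: [-0.8, -0.4, -1.1]
opening: 0.735
```

```bash
python3 -c "
from h import *
rep(); G=[563.9,-139.8,27]
T=target(G,-9.4,36); rel(now(),T); print(state()['joints'],state()['eef_pos'])
im=read_camera('top')[:,:,::-1]
cv2.imwrite('pics/t5.png',cv2.resize(im[60:280,250:510],None,fx=2.7,fy=2.7,interpolation=cv2.INTER_CUBIC))"
```

```text
t 13.20 op 69.9 depth -108.6 lat -2.2 z 100.7  Fu -0.7 Fn -0.6 Fz -1.1 M [ 0.09  0.36 -0.01] yaw -9.30 roll -144.04
[0.04 0.02 9.1 ] [0.  0.1 0. ]
[-0.45922146  0.50868924  2.31273192  2.58551272  0.33347332 -1.28182468] [ 412.07410035 -114.48511407  239.34215156]
```

View pics/t5.png

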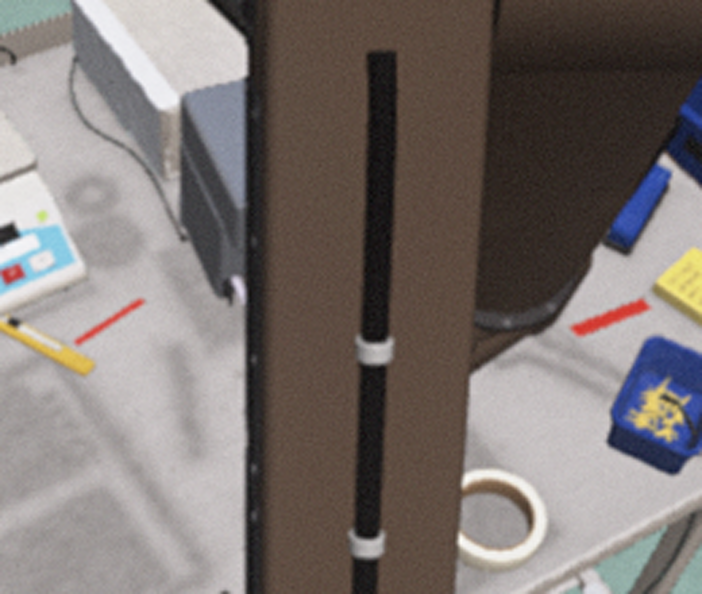

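The tray's left flange shows at (237,290), going into the left bay beside the reader wall. The lean is reached, so I'll approach along the tool axis and regrasp.

{"api": "arm_command", "payload": {"steps": [[0,0,2,0,0,0],[0,0,4,0,0,0],[0,0,6,0,0,0],[0,0,8,0,0,0],[0,0,9.1,0,0,0],[0,0,9.1,0,0,0],[0,0,9.1,0,0,0]]}}

```text
t: 13.83
eef_pos: [464.5, -123.0, 165.4]
tcp_rot: [-2.515, 0.001, -1.733]
ft_force: [0.1, 0.5, 0.8]
opening: 0.739
```

{"api": "arm_command", "payload": {"steps": [[0,0,0,0,0,0],[0,0,0,0,0,0],[0,0,0,0,0,0],[0,0,0,0,0,0],[0,0,0,0,0,0],[0,0,0,0,0,0],[0,0,0,0,0,0],[0,0,0,0,0,0],[0,0,0,0,0,0],[0,0,0,0,0,0],[0,0,0,0,0,0]], "jaw": 1.5}}

```text
t: 14.75
eef_pos: [464.7, -123.2, 165.5]
tcp_rot: [-2.514, 0.001, -1.734]
ft_force: [-2.1, -0.6, 2.3]
opening: 0.253
```

```bash
python3 -c "
from h import *
rep(); g=gp(); a=np.radians(-9.5); u=np.array([np.cos(a),np.sin(a),0])
T=target(g+u*50,-9.3,36); rel(now(),T);  print(state()['joints'])"
```

```text
t 14.75 op 24.0 depth -55.3 lat -2.2 z 26.9  Fu -2.0 Fn -1.0 Fz 2.3 M [-0.11  0.29 -0.15] yaw -9.34 roll -144.03
[ 0.01 -4.04  2.94] [ 0.   0.  -0.1]
[-0.42260494  0.70823441  2.21678823  2.76291427  0.42181034 -1.43381956]
```

Gripped again at 24 mm. Pushing 4 cm along the bay, which is tool (0, -0.81, 0.59).

{"api": "arm_command", "payload": {"steps": [[0,-0.32,0.24,0,0,0],[0,-0.65,0.47,0,0,0],[0,-0.97,0.71,0,0,0],[0,-1.3,0.94,0,0,0],[0,-1.62,1.18,0,0,0],[0,-1.94,1.41,0,0,0],[0,-2.27,1.65,0,0,0],[0,-2.59,1.88,0,0,0],[0,-2.91,2.12,0,0,0],[0,-3.24,2.35,0,0,0],[0,-3.56,2.59,0,0,0],[0,-3.56,2.59,0,0,0]]}}

```text
t: 15.75
eef_pos: [508.7, -130.4, 165.5]
tcp_rot: [-2.513, 0.001, -1.733]
ft_force: [1.5, -1.2, -1.0]
opening: 0.246
```

```bash
python3 -c "from h import *; rep()"
```

```text
t 15.75 op 23.4 depth -10.6 lat -2.1 z 26.9  Fu 1.6 Fn -1.0 Fz -1.0 M [0.04 0.17 0.  ] yaw -9.32 roll -144.00
```

Free running; about 10 mm remain. Creeping on to the stop.

{"api": "arm_command", "payload": {"steps": [[0,-0.16,0.12,0,0,0],[0,-0.32,0.24,0,0,0],[0,-0.49,0.35,0,0,0],[0,-0.65,0.47,0,0,0],[0,-0.81,0.59,0,0,0],[0,-0.81,0.59,0,0,0]]}}

```text
t: 16.25
eef_pos: [518.1, -131.9, 165.6]
tcp_rot: [-2.514, 0.001, -1.734]
ft_force: [-2.7, 0.6, 3.7]
opening: 0.249
```

```bash
python3 -c "from h import *; rep()"
```

```text
t 16.25 op 23.7 depth -1.2 lat -2.0 z 26.9  Fu -2.8 Fn 0.2 Fz 3.7 M [ 0.05  0.27 -0.01] yaw -9.33 roll -144.03
```

{"api": "arm_command", "payload": {"steps": [[0,-0.12,0.09,0,0,0],[0,-0.24,0.18,0,0,0],[0,-0.36,0.26,0,0,0],[0,-0.36,0.26,0,0,0]]}}

```text
t: 16.58
eef_pos: [522.3, -132.6, 165.6]
tcp_rot: [-2.514, 0.001, -1.734]
ft_force: [-3.9, 0.2, 6.3]
opening: 0.253
```

```bash
python3 -c "from h import *; rep()"
```

```text
t 16.58 op 24.1 depth 3.1 lat -2.0 z 26.9  Fu -3.9 Fn -0.4 Fz 6.3 M [ 0.06  0.29 -0.  ] yaw -9.33 roll -144.04
```

{"api": "arm_command", "payload": {"steps": [[0,-0.12,0.09,0,0,0],[0,-0.24,0.18,0,0,0],[0,-0.36,0.26,0,0,0],[0,-0.36,0.26,0,0,0]]}}

```text
t: 16.92
eef_pos: [525.5, -133.0, 165.8]
tcp_rot: [-2.517, 0.001, -1.734]
ft_force: [-16.3, 1.9, 14.3]
opening: 0.252
```

```bash
python3 -c "from h import *; rep()"
```

```text
t 16.92 op 24.0 depth 6.0 lat -2.0 z 26.9  Fu -16.4 Fn -0.8 Fz 14.3 M [ 0.    0.85 -0.1 ] yaw -9.36 roll -144.19
```

Firm contact at about +5 mm. I'll push slightly more to confirm it's the stop and not a jam.

{"api": "arm_command", "payload": {"steps": [[0,-0.12,0.05,0,0,0],[0,-0.22,0.1,0,0,0],[0,-0.22,0.1,0,0,0],[0,-0.22,0.1,0,0,0]]}}

```text
t: 17.25
eef_pos: [526.6, -133.1, 166.0]
tcp_rot: [-2.52, 0.001, -1.735]
ft_force: [-27.2, 2.9, 20.1]
opening: 0.254
```

```bash
python3 -c "from h import *; rep()"
```

```text
t 17.25 op 24.1 depth 6.5 lat -2.0 z 26.7  Fu -27.3 Fn -1.6 Fz 20.1 M [ 0.02  1.83 -0.18] yaw -9.38 roll -144.40
```

The stop is stiff and symmetric: 27 N axial with almost no lateral force or yaw moment. Releasing and withdrawing along the tool axis.

{"api": "arm_command", "payload": {"steps": [[0,0,0,0,0,0],[0,0,0,0,0,0],[0,0,0,0,0,0],[0,0,0,0,0,0],[0,0,0,0,0,0],[0,0,0,0,0,0],[0,0,-1,0,0,0],[0,0,-3,0,0,0],[0,0,-6,0,0,0],[0,0,-9,0,0,0],[0,0,-12,0,0,0],[0,0,-12,0,0,0]], "jaw": 7}}

```text
t: 18.25
eef_pos: [457.2, -121.7, 266.6]
tcp_rot: [-2.511, -0.001, -1.733]
ft_force: [0.9, -0.3, 0.6]
opening: 0.737
```

```bash
python3 -c "
from h import *
rep(); c=now(); rel(c,(np.array([330,-420,380.]),target([0,0,0],-40,10)[1])); print(state()['joints'],state()['eef_pos'])"
```

```text
t 18.25 op 70.1 depth -62.5 lat -2.1 z 128.3  Fu 1.0 Fn -0.2 Fz 0.6 M [ 0.07  0.3  -0.01] yaw -9.32 roll -143.86
[ 31.51  -0.44 -13.7 ] [-25.5  12.1  28.5]
[-0.42665517  0.47806243  2.18749966  2.29583777  0.20655671 -0.9510041 ] [ 457.19631101 -121.65497446  266.6222538 ]
```

{"api": "arm_command", "payload": {"steps": [[0,2,-4,0,0,0],[4,3,-8,0,0,0],[8,3,-12,0,0,0],[31,0,-14,-10,0,10],[31,0,-14,-25,12,28],[31,0,-14,-25,12,28],[31,0,-14,-25,12,28],[31,0,-14,-25,12,28],[31,0,-14,-25,12,28],[31,0,-14,-25,12,28],[31,0,-14,-25,12,28],[31,0,-14,-25,12,28]]}}

```text
t: 19.25
eef_pos: [356.6, -312.1, 349.5]
tcp_rot: [-2.85, 0.044, -2.122]
ft_force: [1.7, -0.1, 0.3]
opening: 0.736
```

```bash
python3 -c "
from h import *
rep(); print(state()['eef_pos'])
im=read_camera('top')[:,:,::-1]; im2=read_camera('side')[:,:,::-1]
a=cv2.resize(im[60:210,300:460],None,fx=3.5,fy=3.5,interpolation=cv2.INTER_CUBIC)
b=cv2.resize(im2[120:220,290:430],None,fx=4,fy=4,interpolation=cv2.INTER_CUBIC)
cv2.imwrite('pics/a6.png',im); cv2.imwrite('pics/f6.png',a); cv2.imwrite('pics/g6.png',b)"
```

```text
t 19.25 op 70.0 depth -183.0 lat -218.7 z 185.5  Fu 1.7 Fn 0.1 Fz 0.3 M [ 0.18  0.09 -0.  ] yaw -31.58 roll -163.30
[ 356.62059992 -312.08569066  349.46494919]
```

View pics/f6.png

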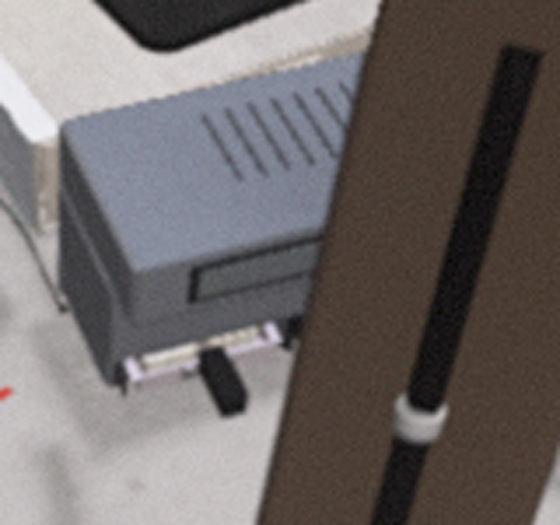

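The tray sits in the left bay with its rear rim from crop (128,378) to (280,337), both loggers in it and the grip sticking out at (225,390). I'll check the depth numerically against the plate.

```bash
python3 -c "
from h import *
np.set_printoptions(precision=1,suppress=True)
a=np.radians(-9.5); u=np.array([np.cos(a),np.sin(a)]); n=np.array([-u[1],u[0]]); ro=np.array([643,-233.5])
def rp(px,z):
    d=onz('top',px,z)[:,:2]-ro; print(z,np.c_[d@u,d@n])
f=lambda l:np.array(l)/3.5+[300,60]-.4
rp(f([[128,378],[280,337]]),20)            # rear rim corners: expect x=0,y=150/14
rp(f([[236,412]]),12)                       # grip lower free end: expect x=-60
print('rear end by robot: bay frame shift ~ +5..6')
"
python3 -c "
import cv2
im=cv2.imread('pics/a6.png')[140:190,325:400]; cv2.imwrite('pics/f7.png',cv2.resize(im,None,fx=10,fy=10,interpolation=cv2.INTER_CUBIC))"
```

```text
20 [[  4.3 151.2]
 [  5.2  13. ]]
12 [[-52.8  76.6]]
rear end by robot: bay frame shift ~ +5..6
```

View pics/f7.png

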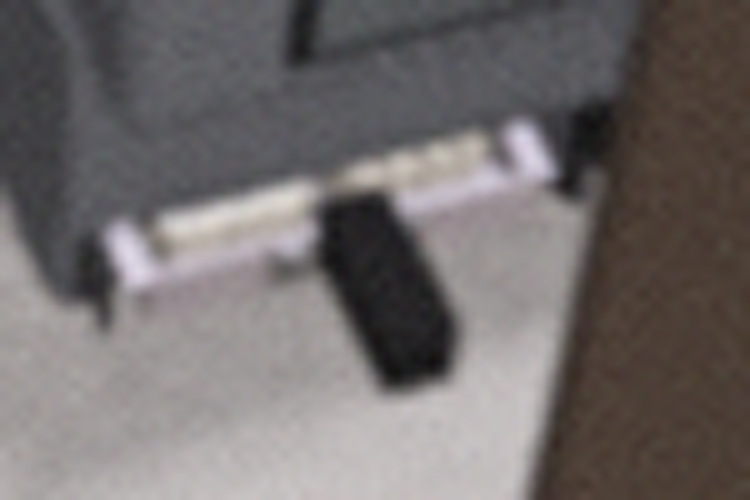

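The enlarged crop shows the tray's rear end, (135,290) to (550,175), flush with the mouth edges at (105,325) and (570,190). Both loggers lie inside and nothing touches it. Handing in.

```bash
python3 -c "
from h import *
rep(); print(job_done())"
```

```text
t 19.35 op 69.6 depth -181.9 lat -222.8 z 186.8  Fu 0.6 Fn 0.2 Fz 0.8 M [ 0.12  0.13 -0.03] yaw -31.83 roll -163.05
the job is handed in; nothing more can be done
None
```

The tray is home in the open left bay with both loggers in it. The gripper is open and clear, and I handed the job in at 19.4 s.

I dragged the tray by its grip with the tool vertical and ran it about half way in. Then I let go, took the grip again leaning back 36°, and pushed until it met a stiff stop at 27 N.

**Checks:**
- **At the stop:** the push was almost square, with little sideways force (1.6 N) and yaw moment (0.2 N m).
- **Last picture:** the tray's rear end is flush with the bay mouth and both loggers are lying in the tray.
- **Forces:** no wrist reading I took came near the 120 N limit.

**What disagreed:**
- **First try:** it touched the bay's left edge with about 25 N. I backed off, moved 4 mm right, and it then went in freely.
- **Depth:** the tray ended about 5 mm deeper than my first camera estimate of the reader, by both the arm's pose and the last picture. I put this down to error in that estimate, because the stop was stiff and the rear end is flush.

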